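# Free the dragging lid of a stirring pot

## Robot

A 6-joint arm with a two-finger parallel gripper is mounted at the origin on a cart in front of the work surface, level with it; the furniture and walls round the work are solid. World frame = base frame: x ahead of the robot, y to its left, z up, the work surface at z = 0. Lengths are in m, angles in rad, forces in N, time in s.
With the tool pointing down it reaches from about 0.4 to 0.925 m from the base axis. Payload 12.5 kg.
Tool frame: the origin (TCP) lies at the very end of the fingers, on their centre line; the grasp point (between the pads) lies 19 mm behind it; z points along the fingers, y is the line along which they close (so a half turn about z gives the same grasp; the last joint's range is limited). The gripper opens to 95 mm and grips with 3 to 60 N. Pads are 20 mm wide; open, the fingers measure 119 mm over their backs; the gripper's body (75 mm by 180 mm) begins 59 mm behind the grasp point.
Start: joints at [1.149, 0.491, 1.559, -0, 1.092, -0.106], TCP at [0.194, 0.594, 0.215] pointing down, gripper open.
Joint ranges: [-3.1, 3.1], [-0.84, 2.19], [0.05, 2.79], [-1.13, 4.28], [0.06, 2.93], [-2.69, 2.69]. Speed limits (rad/s): [2.22, 2.22, 2.79, 3.14, 3.14, 3.14].

## Interface

Orientations are given as a unit quaternion [x, y, z, w].
In Python, from rig import env gives the robot as it stands.
- The arm moves only by the tool play_rows, never from a script. Its argument "targets" is a list of rows, each an object with "rotation": the turn, a rotation vector about the tool's x, y, z in degrees, a list of three; "offset": the shift along the tool's x, y, z in m, a list of three; "gripper": the opening, from 0 (shut) to 1 (fully open). In form: [{"rotation": [ax, ay, az], "offset": [x, y, z], "gripper": gripper}, ...]. A call has 1 to 5 rows; each row is the pose to reach, as a shift and turn from the pose commanded when the call began, along the tool's axes at that moment; what a row does not reach only later rows make up. A row lasts 1/8 s, in which the tool goes at most 62.5 mm and 10.7 degrees, less where a joint would pass 70% of its speed; a pose out of reach is approached as far as the arm can. A call with a gripper value outside its range is refused whole. The fingers move at their own pace and stop on an object; the grip force is fixed at half the most. Time passes only in rows, so rows that repeat a pose let the fingers close. It gives the time, the measured TCP pose, the force, the opening and the grip force at its end, in the units of the state.
- env.sense(): the state, without advancing time (a new reading comes with each control period).
- env.camera(name): name is "scene" or "top" or "wrist"; returns a dict with "frame" (400x640x3 uint8, red, green, blue), "camera_matrix" (3x3 intrinsics, pixels), "pose" (4x4, takes a point from camera to world coordinates). Camera axes: x right, y down, z forward; pixel columns grow to the right and rows downward; lengths in m; the calibration is good to about 2 mm. The wrist camera is an equidistant fisheye: a pixel r from the principal point sees the ray r / f radians off the axis. A picture is of the moment at which its call begins. There is no depth.
- env.close_job(): hands the job in; it is judged then, once.
Trained networks look in the newest picture that a camera, given by its name, has taken for a name from the list of things; names that differ only in an ending like _2 or _b are one class to them, and where a whole thing is asked for, a point or a joint stands for the part that bears it (a point fixed in the world has none). Each returns a list of dicts, best first, with "conf" (0 to 1); they miss things now and then, are a little off and sometimes report something else, mostly with a low value. They report only what shows in the picture. A call takes as long as a camera call.
- env.search_frame(camera, name): "pixel" ([column, row] in pixels, amid what is visible of it).
- env.pinpoint(camera, name): "pixel" ([column, row] in pixels: a listed point, or the origin of a listed thing).
The state is a dict: "time_s": time; "joints": joint angles; "qvel": joint speeds; "effort": joint torques, N m; "tool_pos": TCP position; "ee_rot": TCP orientation; "wrist_force": force on the tool from outside, world axes, zero at the start; "wrist_torque": the same for the moment, N m; "opening": finger opening in m; "grip_force": force on a finger pad.
Only numpy, scipy, OpenCV 4.12 (cv2) and the standard library are available. Lean on these libraries where they do the work, as an engineer would, in place of code of your own. Each camera call takes 0.05 s, during which the arm holds its last target. There are 200 camera calls.

## Task

The turning lid of the stirring pot on the cork trivet drags at one spot of its round, because a catch inside, which cannot be seen, has popped up there. Turn the lid slowly by its knob and feel for the spot where it drags, stop in the middle of that spot and gently push the knob straight down to drive the catch fully home; do not push the knob down anywhere else. Then bring the lid round until the knob stands in line with the pot's long handle again, let go, and leave the other things where they are.

Things in the scene. Friction and masses are not known exactly. Their poses are not given: they have to be found in the camera images.
- pot: round aluminium stirring pot, 187 mm across and 95 mm high, fixed to the cork trivet (14 mm thick). Origin: centre of its underside (z = 0.014). Its z axis is up, the lid's axis; its -x axis points along the long black handle (it sticks out to 215 mm from the centre, top at 95 mm above the origin); a small loop handle lies on the +x side, out to 123 mm from the centre.
- lid: steel lid, 172 mm across, turning without end and in both directions about the pot's axis; it stays where it is left. Its origin lies on that axis, 95 mm above the pot's origin; its plate is 7 mm thick, with a 16 mm high hub in the middle. The knob stands off in the lid's -x direction, 62 mm from the axis.
- lid_turn (a joint): angle of the lid on the pot, rad; 0 = knob in line with the pot's long handle, positive anticlockwise seen from above; it may count past 2 pi. Starts within 0.4 of 0. It takes about 1 N at the knob to turn, 6 to 13 N while it drags: that is when the knob stands over the catch, within about 0.18 rad of its middle, anywhere between 0.9 and 5.4 rad.
- knob_top (a point): centre of the top face of the black knob: upright, round, 26 mm across and 34 mm high, its top 153 mm above the pot's underside (z = 0.167), its underside 17 mm above the lid plate, on a thin stem. The cap spins freely on its stem, so it can be held between the fingers while it goes round.
- plunger_press (a joint): how far the knob is pushed down against its spring, m: 0 = up, 0.012 = bottom. The spring takes 3 N to start, 6 N at the bottom, and lifts the knob when let go. Over the catch, its pin meets it after 1.5 mm; driving the catch takes 9 to 15 N in all, and at 9 to 11 mm, with the catch home, it comes to a firm stop (force rises past 18 N). Elsewhere only the spring resists.
- catch (a joint): how far the hidden catch is pushed down, m: 0 = popped up (drags), 0.007 = fully home (lid runs free). It stays where it is pushed. It says nothing about where the catch is round the pot.
- park (a point): point fixed on the pot, above the pot's rim level on the line from its centre to its long handle, 62 mm from the centre; the knob stands over it when in line with the handle.
- spice_jar: small spice jar with a green cap, 46 mm across, 106 mm high, standing loose close beside the pot; origin at the centre of its foot. Bystander.
- mustard_jar: squat glass jar with a green lid, 68 mm across, 84 mm high, standing loose close behind the pot; origin at the centre of its foot. Bystander.
- teaspoon: steel teaspoon, 130x26x11 mm, lying loose beside the pot. Bystander.
- mug: white mug, 83x117x94 mm, standing loose at the right. Bystander.

How it is judged:
On the way:
1. the catch is driven fully home (value of joint catch above 0.006 m), for 0.2 s.
At the end, for the whole second after the job is handed in: the catch is home (pushed down more than 6 of its 7 mm), the knob stands in line with the long handle (within 12 mm of the park point, seen from above), sprung up, and the lid is at rest (value of joint catch above 0.006 m and horizontal distance between knob_top and park below 0.012 m and value of joint plunger_press below 0.002 m and angular speed of lid below 0.05 rad/s); the robot touches nothing.
It fails at once if the knob is pushed down (more than 5 mm) where no catch lies under it (value of joint plunger_press above 0.005 m and value of joint catch below 0.0025 m and contact force between lid and pot below 0.5 N).
It fails at once if the catch is pressed with more than 50 N (contact force between lid and pot above 50 N).
It fails at once if the lid is whirled round (faster than 5 rad/s) (velocity of joint lid_turn above 5 rad/s or velocity of joint lid_turn below -5 rad/s).
It fails at once if a bystander is moved by more than 3 cm (distance of any of spice_jar, mustard_jar, teaspoon, mug from where it was at the start of the episode above 0.03 m).
It also fails if it takes over 72 s, if anything falls off the work surface, if the arm or the gripper's body presses on something with over 40 N, if the wrist force passes 120 N, or if a joint passes its speed limit or range.

## Working session

There is one attempt and no reset: what is moved stays moved. The work goes in short steps, Python scripts to look and compute and a tool call to move; the robot and the scene stay as the last step left them, time stands still between calls to the robot, and variables do not carry over. Pictures are saved under pics/ and viewed, at most 10 in all, crops included, and the job is handed in when it is done.

Besides the shell and the picture viewer there is one more tool, called after "Request:" as name(argument=value, ...), one argument or row to a line, values as JSON. play_rows: Moves the arm, as the interface text tells. Its arguments: {"type":"object","properties":{"targets":{"type":"array","items":{"type":"object","properties":{"rotation":{"type":"array","items":{"type":"number"}},"offset":{"type":"array","items":{"type":"number"}},"gripper":{"type":"number"}}}}},"required":["targets"]}

```bash
mkdir -p pics
cat > h.py <<'E'
from rig import env
import numpy as np, cv2
from scipy.spatial.transform import Rotation as R
def ray(c,px):
    K=c["camera_matrix"];T=c["pose"]
    d=T[:3,:3]@np.linalg.inv(K)@np.array([px[0],px[1],1.]);return T[:3,3],d
def atz(c,px,z):
    o,d=ray(c,px);return o+d*(z-o[2])/d[2]
E
python3 - <<'E'
from h import *
for n in("scene","top"):
    c=env.camera(n);cv2.imwrite(f"pics/{n}.png",c["frame"][:,:,::-1])
    print(n,c["pose"][:3,3])
    for t,z in(("knob_top",.167),("lid",.109),("pot",.014),("park",.109),("spice_jar",0),("mustard_jar",0),("teaspoon",0),("mug",0)):
        for r in env.pinpoint(n,t)[:2]:
            print(t,r["conf"],np.round(r["pixel"]),atz(c,r["pixel"],z).round(3))
s=env.sense();print(s)
E
```

```text
scene [0.18741492 0.522732   0.89201973]
knob_top 0.67 [354. 195.] [ 0.527 -0.057  0.167]
lid 0.75 [328. 216.] [ 0.567 -0.014  0.109]
lid 0.68 [350. 218.] [ 0.521 -0.039  0.109]
pot 0.79 [322. 243.] [ 0.572 -0.001  0.014]
park 0.66 [353. 218.] [ 0.516 -0.042  0.109]
spice_jar 0.7 [297. 295.] [0.537 0.144 0.   ]
teaspoon 0.73 [340. 297.] [0.456 0.089 0.   ]
mug 0.55 [404. 170.] [ 0.545 -0.361  0.   ]
top [ 0.45524628 -0.07118351  1.02085743]
knob_top 0.67 [324. 242.] [ 0.538 -0.064  0.167]
lid 0.67 [303. 229.] [ 0.574 -0.015  0.109]
park 0.98 [314. 254.] [ 0.515 -0.04   0.109]
spice_jar 0.91 [249. 250.] [0.536 0.133 0.   ]
mustard_jar 0.84 [318. 174.] [ 0.736 -0.05   0.   ]
teaspoon 0.57 [265. 283.] [0.453 0.09  0.   ]
mug 0.65 [438. 242.] [ 0.547 -0.354  0.   ]
{'time_s': 0.9, 'joints': array([ 1.14934271e+00,  4.90886444e-01,  1.55889523e+00,  1.58546641e-05,
        1.09168105e+00, -1.05590244e-01]), 'qvel': array([ 0.00044087, -0.00057184,  0.00322777,  0.00084336,  0.00051036,
       -0.00063161]), 'effort': array([ 1.19652901e-03, -6.12470627e+01, -2.58429873e+01,  6.92589674e-02,
        4.47557552e-02,  2.35812138e-05]), 'tool_pos': array([0.19412755, 0.5941135 , 0.21467101]), 'ee_rot': array([1.57279581e-01, 9.87554115e-01, 6.45540998e-05, 1.01299373e-05]), 'wrist_force': array([-0.14968972, -0.4615952 ,  0.17596485]), 'wrist_torque': array([-0.01602079,  0.0125541 ,  0.03320317]), 'grip_force': 0.0, 'opening': 0.09509351779353716}
```

View pics/top.png

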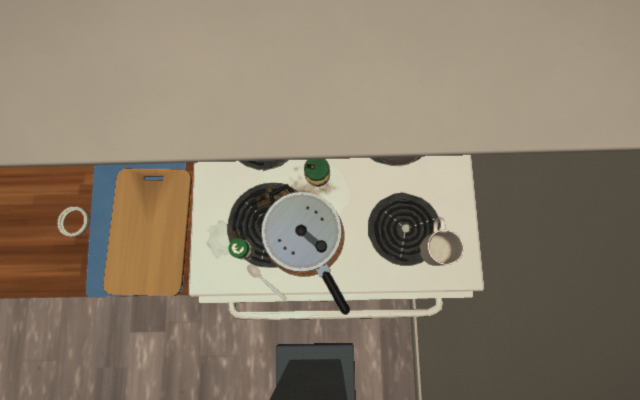

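View pics/scene.png

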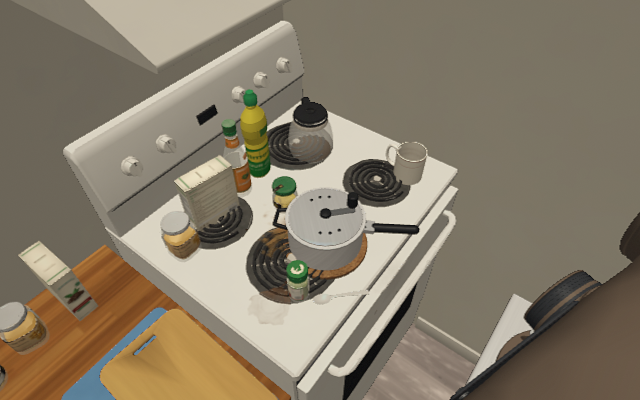

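The top view shows the pot at about (302,231), the knob at about (321,246) and the handle running to (345,308). The networks agree with this: lid axis ≈ (0.572,-0.015), park ≈ (0.515,-0.041) and knob ≈ (0.53,-0.06). Moving over the knob.

Request:
play_rows(
  targets=[
    {"rotation": [0,0,-4],"offset": [-0.035,-0.035,-0.03],"gripper": 1},
    {"rotation": [0,0,-8],"offset": [-0.07,-0.07,-0.045],"gripper": 1},
    {"rotation": [0,0,-12],"offset": [-0.105,-0.105,-0.045],"gripper": 1},
    {"rotation": [0,0,-16],"offset": [-0.14,-0.14,-0.045],"gripper": 1},
    {"rotation": [0,0,-18.1],"offset": [-0.175,-0.175,-0.045],"gripper": 1},
  ],
)

```text
time_s: 1.52
tool_pos: [0.3066, 0.372, 0.2599]
ee_rot: [-0.001, 1.0, 0.0, 0.0]
wrist_force: [1.0, -0.2, 0.8]
opening: 0.0954
grip_force: 0.0
```

Request:
play_rows(
  targets=[
    {"rotation": [0,0,0],"offset": [-0.025,-0.05,0],"gripper": 1},
    {"rotation": [0,0,0],"offset": [-0.05,-0.1,0],"gripper": 1},
    {"rotation": [0,0,0],"offset": [-0.075,-0.15,0],"gripper": 1},
    {"rotation": [0,0,0],"offset": [-0.1,-0.2,0],"gripper": 1},
    {"rotation": [0,0,0],"offset": [-0.125,-0.25,0],"gripper": 1},
  ],
)

```text
time_s: 2.15
tool_pos: [0.4317, 0.1217, 0.2599]
ee_rot: [-0.0, 1.0, 0.0, 0.0]
wrist_force: [0.5, 0.8, 0.0]
opening: 0.0951
grip_force: 0.0
```

Request:
play_rows(
  targets=[
    {"rotation": [0,0,0],"offset": [-0.025,-0.045,0],"gripper": 1},
    {"rotation": [0,0,0],"offset": [-0.05,-0.09,0],"gripper": 1},
    {"rotation": [0,0,0],"offset": [-0.075,-0.135,0],"gripper": 1},
    {"rotation": [0,0,0],"offset": [-0.098,-0.182,0],"gripper": 1},
    {"rotation": [0,0,0],"offset": [-0.098,-0.182,0],"gripper": 1},
  ],
)

```text
time_s: 2.78
tool_pos: [0.5301, -0.0613, 0.2592]
ee_rot: [0.002, 1.0, -0.0, -0.0]
wrist_force: [0.1, 0.9, 0.4]
opening: 0.095
grip_force: 0.0
```

Run:
```python
from h import *
c=env.camera("wrist");cv2.imwrite("pics/w1.png",c["frame"][:,:,::-1])
K=c["camera_matrix"];T=c["pose"];f=K[0,0]
print(K,T.round(3),env.sense()["tool_pos"])
for t,z in(("knob_top",.167),("lid",.109),("pot",.014),("park",.109),("mustard_jar",0)):
    for r in env.pinpoint("wrist",t)[:2]:
        u=(np.array(r["pixel"])-K[:2,2])/[K[0,0],K[1,1]];a=np.hypot(*u)
        d=T[:3,:3]@np.r_[np.sin(a)*u/a,np.cos(a)];o=T[:3,3]
        print(t,r["conf"],np.round(r["pixel"]),(o+d*(z-o[2])/d[2]).round(4))
c=env.camera("top")
for t,z in(("knob_top",.167),("lid",.109),("park",.109)):
    for r in env.pinpoint("top",t)[:2]: print(t,r["conf"],atz(c,r["pixel"],z).round(4))
```

```text
[[309.70691629   0.         320.66559499]
 [  0.         309.70691629 206.0914356 ]
 [  0.           0.           1.        ]] [[ 0.004  0.966  0.259  0.457]
 [ 1.    -0.003 -0.001 -0.061]
 [-0.     0.259 -0.966  0.428]
 [ 0.     0.     0.     1.   ]] [ 0.52930226 -0.05974971  0.25921348]
knob_top 0.81 [327. 210.] [ 0.5311 -0.0559  0.167 ]
lid 0.62 [365. 227.] [ 0.5671 -0.0137  0.109 ]
park 0.46 [428. 125.] [0.4545 0.0526 0.109 ]
mustard_jar 0.91 [330. 304.] [ 0.7364 -0.047  -0.    ]
park 0.52 [ 0.5201 -0.0374  0.109 ]
```

View pics/w1.png

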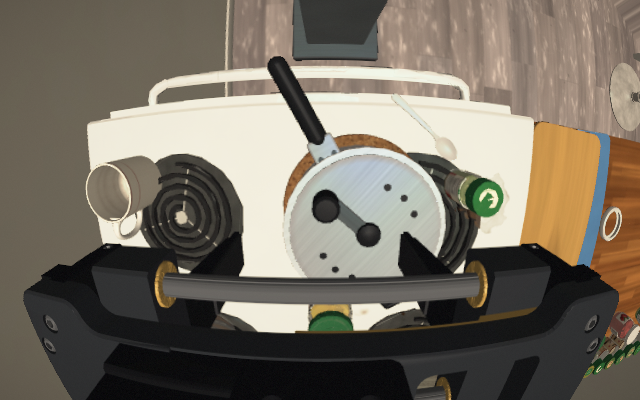

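The wrist view shows the knob top at about (326,204), the hub at (368,234), and the handle from (322,146) to its tip at (277,64).

```bash
cat >> h.py <<'E'
def wz(c,px,z):
    K=c["camera_matrix"];T=c["pose"]
    u=(np.array(px)-K[:2,2])/K[0,0];a=np.hypot(*u)
    d=T[:3,:3]@np.r_[np.sin(a)*u/a,np.cos(a)];o=T[:3,3]
    return (o+d*(z-o[2])/d[2]).round(4)
E
python3 - <<'E'
from h import *
c=env.camera("wrist")
for n,p,z in(("knob",(325,204),.167),("hub",(368,232),.13),("h0",(320,136),.105),("h1",(277,64),.105)):print(n,wz(c,p,z))
c=env.camera("top")
for n,p,z in(("hub",(301,230),.13),("knob",(321,245),.167),("h0",(325,273),.105),("h1",(345,308),.105)):print(n,atz(c,p,z).round(4))
E
```

```text
knob [ 0.5248 -0.0548  0.167 ]
hub [ 0.5643 -0.0097  0.13  ]
h0 [ 0.4681 -0.0593  0.105 ]
h1 [ 0.3911 -0.1039  0.105 ]
hub [ 0.57   -0.0115  0.13  ]
knob [ 0.5315 -0.057   0.167 ]
h0 [ 0.4728 -0.0637  0.105 ]
h1 [ 0.3943 -0.1069  0.105 ]
```

Request:
play_rows(
  targets=[
    {"rotation": [0,0,0],"offset": [0,0.003,0.05],"gripper": 1},
    {"rotation": [0,0,0],"offset": [0,0.003,0.09],"gripper": 1},
    {"rotation": [0,0,0],"offset": [0,0.003,0.117],"gripper": 1},
    {"rotation": [0,0,0],"offset": [0,0.003,0.117],"gripper": 1},
  ],
)

```text
time_s: 3.88
tool_pos: [0.5284, -0.0553, 0.1413]
ee_rot: [-0.0, 1.0, 0.0, -0.002]
wrist_force: [0.1, -0.3, 0.7]
opening: 0.0954
grip_force: 0.0
```

Request:
play_rows(
  targets=[
    {"rotation": [0,0,0],"offset": [0,0,0],"gripper": 0.5},
    {"rotation": [0,0,0],"offset": [0,0,0],"gripper": 0.35},
    {"rotation": [0,0,0],"offset": [0,0,0],"gripper": 0.3},
    {"rotation": [0,0,0],"offset": [0,0,0],"gripper": 0.2},
    {"rotation": [0,0,0],"offset": [0,0,0],"gripper": 0.2},
  ],
)

```text
time_s: 4.5
tool_pos: [0.5292, -0.0556, 0.1428]
ee_rot: [-0.0, 1.0, 0.0, 0.0]
wrist_force: [-0.3, 0.1, 0.9]
opening: 0.0502
grip_force: 0.0
```

Run:
```python
from h import *
c=env.camera("wrist");cv2.imwrite("pics/w2.png",c["frame"][:,:,::-1])
s=env.sense();print(s["tool_pos"],s["wrist_force"],s["opening"],s["grip_force"])
for r in env.pinpoint("wrist","knob_top")[:1]:print(r["conf"],r["pixel"],wz(c,r["pixel"],.167))
```

```text
[ 0.52915205 -0.05554585  0.14270537] [ 0.47319828  0.13376424 -0.49392536] 0.046516680841416976 0.0
```

View pics/w2.png

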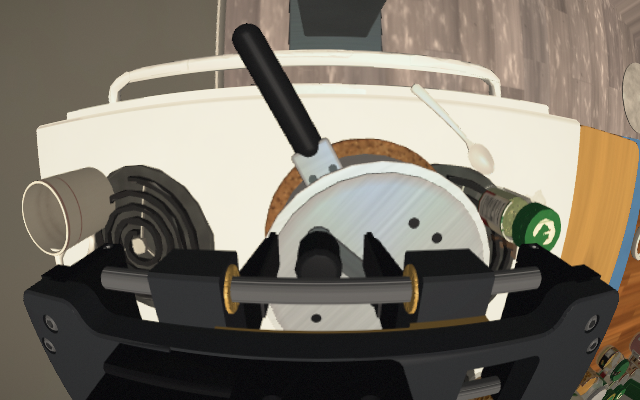

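The fingers straddle the knob, which shows between them at about (322,245). Closing on it.

Request:
play_rows(
  targets=[
    {"rotation": [0,0,0],"offset": [0,0,0],"gripper": 0.15},
    {"rotation": [0,0,0],"offset": [0,0,0],"gripper": 0.15},
    {"rotation": [0,0,0],"offset": [0,0,0],"gripper": 0.15},
    {"rotation": [0,0,0],"offset": [0,0,0],"gripper": 0.15},
  ],
)

```text
time_s: 5.1
tool_pos: [0.5291, -0.0556, 0.1427]
ee_rot: [-0.0, 1.0, -0.0, 0.0]
wrist_force: [-0.5, -1.1, 0.5]
opening: 0.0253
grip_force: 30.0
```

Run:
```python
from h import *
c=env.camera("wrist")
s=env.sense();print(s["tool_pos"],s["wrist_force"],s["wrist_torque"],s["opening"],s["grip_force"])
for p in((322,227),(322,235),(322,245)):print(wz(c,p,.167))
```

```text
[ 0.52910173 -0.05562259  0.14262813] [-0.52114297 -1.35464702 -0.586927  ] [-0.23185746  0.13273641  0.03850401] 0.025032911100485698 30.00020619481802
[ 0.5059 -0.0555  0.167 ]
[ 0.5101 -0.0555  0.167 ]
[ 0.5155 -0.0555  0.167 ]
```

```bash
cat > plan.py <<'E'
import numpy as np,sys
def plan(phi0,dphis,n,C=(.569,-.0115),r=.062):
    # phi0 start world angle; each call advances n rows of d/n
    p=phi0
    for d in dphis:
        print(f"{p:.3f}->{p+d:.3f}:",[[round(float(-r*(np.cos(p+d*k/n)-np.cos(p))),4),round(float(r*(np.sin(p+d*k/n)-np.sin(p))),4)] for k in range(1,n+1)])
        p+=d
E
python3 -c "
from plan import *
p=3.971
plan(p,[.5],5);plan(p+.5,[.3]*15,3)"
```

```text
3.971->4.471: [[-0.0048, -0.004], [-0.0099, -0.0074], [-0.0154, -0.0103], [-0.0211, -0.0127], [-0.027, -0.0145]]
4.471->4.771: [[-0.0061, -0.0012], [-0.0123, -0.0017], [-0.0185, -0.0017]]
4.771->5.071: [[-0.0062, 0.0007], [-0.0122, 0.002], [-0.0181, 0.0038]]
5.071->5.371: [[-0.0057, 0.0025], [-0.0111, 0.0055], [-0.0162, 0.009]]
5.371->5.671: [[-0.0047, 0.004], [-0.009, 0.0085], [-0.0128, 0.0134]]
5.671->5.971: [[-0.0033, 0.0052], [-0.0061, 0.0108], [-0.0083, 0.0166]]
5.971->6.271: [[-0.0016, 0.006], [-0.0026, 0.0121], [-0.003, 0.0183]]
6.271->6.571: [[0.0002, 0.0062], [0.0011, 0.0123], [0.0025, 0.0184]]
6.571->6.871: [[0.0021, 0.0058], [0.0047, 0.0115], [0.0079, 0.0168]]
6.871->7.171: [[0.0037, 0.005], [0.0079, 0.0096], [0.0125, 0.0137]]
7.171->7.471: [[0.005, 0.0037], [0.0103, 0.0068], [0.016, 0.0094]]
7.471->7.771: [[0.0059, 0.002], [0.0119, 0.0035], [0.018, 0.0043]]
7.771->8.071: [[0.0062, 0.0002], [0.0124, -0.0002], [0.0185, -0.0012]]
8.071->8.371: [[0.006, -0.0016], [0.0118, -0.0039], [0.0173, -0.0066]]
8.371->8.671: [[0.0052, -0.0033], [0.0101, -0.0072], [0.0146, -0.0115]]
8.671->8.971: [[0.004, -0.0047], [0.0075, -0.0098], [0.0105, -0.0153]]
```

Request:
play_rows(
  targets=[
    {"rotation": [0,0,0],"offset": [-0.0048,-0.004,0],"gripper": 0.15},
    {"rotation": [0,0,0],"offset": [-0.0099,-0.0074,0],"gripper": 0.15},
    {"rotation": [0,0,0],"offset": [-0.0154,-0.0103,0],"gripper": 0.15},
    {"rotation": [0,0,0],"offset": [-0.0211,-0.0127,0],"gripper": 0.15},
    {"rotation": [0,0,0],"offset": [-0.027,-0.0145,0],"gripper": 0.15},
  ],
)

```text
time_s: 5.78
tool_pos: [0.5566, -0.0705, 0.1426]
ee_rot: [-0.0, 1.0, -0.0, 0.0]
wrist_force: [-1.3, -3.5, 1.1]
opening: 0.0252
grip_force: 30.0
```

Request:
play_rows(
  targets=[
    {"rotation": [0,0,0],"offset": [-0.0061,-0.0012,0],"gripper": 0.15},
    {"rotation": [0,0,0],"offset": [-0.0123,-0.0017,0],"gripper": 0.15},
    {"rotation": [0,0,0],"offset": [-0.0185,-0.0017,0],"gripper": 0.15},
  ],
)

```text
time_s: 6.15
tool_pos: [0.5754, -0.0722, 0.1427]
ee_rot: [-0.0, 1.0, -0.0, 0.0]
wrist_force: [-1.7, -4.2, 0.2]
opening: 0.0253
grip_force: 30.0
```

Request:
play_rows(
  targets=[
    {"rotation": [0,0,0],"offset": [-0.0062,0.0007,0],"gripper": 0.15},
    {"rotation": [0,0,0],"offset": [-0.0122,0.002,0],"gripper": 0.15},
    {"rotation": [0,0,0],"offset": [-0.0181,0.0038,0],"gripper": 0.15},
  ],
)

```text
time_s: 6.52
tool_pos: [0.5937, -0.0682, 0.1427]
ee_rot: [-0.0, 1.0, -0.0, 0.001]
wrist_force: [0.1, -3.8, -0.1]
opening: 0.0247
grip_force: 30.0
```

Request:
play_rows(
  targets=[
    {"rotation": [0,0,0],"offset": [-0.0057,0.0025,0],"gripper": 0.15},
    {"rotation": [0,0,0],"offset": [-0.0111,0.0055,0],"gripper": 0.15},
    {"rotation": [0,0,0],"offset": [-0.0162,0.009,0],"gripper": 0.15},
  ],
)

```text
time_s: 6.9
tool_pos: [0.6098, -0.0589, 0.1426]
ee_rot: [-0.0, 1.0, -0.0, 0.001]
wrist_force: [1.4, -3.6, -1.0]
opening: 0.025
grip_force: 30.0
```

Request:
play_rows(
  targets=[
    {"rotation": [0,0,0],"offset": [-0.0047,0.004,0],"gripper": 0.15},
    {"rotation": [0,0,0],"offset": [-0.009,0.0085,0],"gripper": 0.15},
    {"rotation": [0,0,0],"offset": [-0.0128,0.0134,0],"gripper": 0.15},
  ],
)

```text
time_s: 7.28
tool_pos: [0.6226, -0.0453, 0.1427]
ee_rot: [-0.0, 1.0, 0.0, 0.001]
wrist_force: [3.5, -3.8, -1.8]
opening: 0.025
grip_force: 30.0
```

Request:
play_rows(
  targets=[
    {"rotation": [0,0,0],"offset": [-0.0034,0.0051,0],"gripper": 0.15},
    {"rotation": [0,0,0],"offset": [-0.0063,0.0107,0],"gripper": 0.15},
    {"rotation": [0,0,0],"offset": [-0.0088,0.0164,0],"gripper": 0.15},
  ],
)

```text
time_s: 7.65
tool_pos: [0.6307, -0.0286, 0.1427]
ee_rot: [-0.0, 1.0, 0.0, -0.0]
wrist_force: [2.5, -1.9, 0.1]
opening: 0.0252
grip_force: 30.0
```

Request:
play_rows(
  targets=[
    {"rotation": [0,0,0],"offset": [-0.0016,0.006,0],"gripper": 0.15},
    {"rotation": [0,0,0],"offset": [-0.0026,0.0121,0],"gripper": 0.15},
    {"rotation": [0,0,0],"offset": [-0.003,0.0183,0],"gripper": 0.15},
  ],
)

```text
time_s: 8.02
tool_pos: [0.6334, -0.0103, 0.1426]
ee_rot: [-0.0, 1.0, 0.0, -0.0]
wrist_force: [2.0, -0.8, 0.1]
opening: 0.0253
grip_force: 30.0
```

Request:
play_rows(
  targets=[
    {"rotation": [0,0,0],"offset": [0.0002,0.0062,0],"gripper": 0.15},
    {"rotation": [0,0,0],"offset": [0.0011,0.0123,0],"gripper": 0.15},
    {"rotation": [0,0,0],"offset": [0.0025,0.0184,0],"gripper": 0.15},
  ],
)

```text
time_s: 8.4
tool_pos: [0.6307, 0.008, 0.1426]
ee_rot: [-0.0, 1.0, 0.0, -0.0]
wrist_force: [-0.1, -2.0, 1.4]
opening: 0.0252
grip_force: 30.0
```

Request:
play_rows(
  targets=[
    {"rotation": [0,0,0],"offset": [0.0021,0.0058,0],"gripper": 0.15},
    {"rotation": [0,0,0],"offset": [0.0047,0.0115,0],"gripper": 0.15},
    {"rotation": [0,0,0],"offset": [0.0079,0.0168,0],"gripper": 0.15},
  ],
)

```text
time_s: 8.78
tool_pos: [0.6227, 0.0246, 0.1426]
ee_rot: [-0.0, 1.0, -0.0, -0.0]
wrist_force: [-1.0, -2.0, 2.3]
opening: 0.0252
grip_force: 30.0
```

Request:
play_rows(
  targets=[
    {"rotation": [0,0,0],"offset": [0.0037,0.005,0],"gripper": 0.15},
    {"rotation": [0,0,0],"offset": [0.0079,0.0096,0],"gripper": 0.15},
    {"rotation": [0,0,0],"offset": [0.0125,0.0137,0],"gripper": 0.15},
  ],
)

```text
time_s: 9.15
tool_pos: [0.6102, 0.0382, 0.1426]
ee_rot: [-0.0, 1.0, -0.0, -0.0]
wrist_force: [-1.5, -4.0, 2.8]
opening: 0.025
grip_force: 30.0
```

Request:
play_rows(
  targets=[
    {"rotation": [0,0,0],"offset": [0.005,0.0037,0],"gripper": 0.15},
    {"rotation": [0,0,0],"offset": [0.0103,0.0068,0],"gripper": 0.15},
    {"rotation": [0,0,0],"offset": [0.016,0.0094,0],"gripper": 0.15},
  ],
)

```text
time_s: 9.52
tool_pos: [0.5943, 0.0474, 0.1426]
ee_rot: [-0.0, 1.0, -0.0, 0.0]
wrist_force: [-2.1, -6.1, 1.6]
opening: 0.0249
grip_force: 30.0
```

Request:
play_rows(
  targets=[
    {"rotation": [0,0,0],"offset": [0.0059,0.001,0],"gripper": 0.15},
    {"rotation": [0,0,0],"offset": [0.0119,0.0025,0],"gripper": 0.15},
    {"rotation": [0,0,0],"offset": [0.018,0.0033,0],"gripper": 0.15},
  ],
)

```text
time_s: 9.9
tool_pos: [0.5764, 0.0513, 0.1427]
ee_rot: [-0.0, 1.0, 0.0, 0.0]
wrist_force: [1.0, 1.4, 0.2]
opening: 0.0248
grip_force: 30.0
```

Request:
play_rows(
  targets=[
    {"rotation": [0,0,0],"offset": [0.0062,0.0002,0],"gripper": 0.15},
    {"rotation": [0,0,0],"offset": [0.0124,-0.0002,0],"gripper": 0.15},
    {"rotation": [0,0,0],"offset": [0.0185,-0.0012,0],"gripper": 0.15},
  ],
)

```text
time_s: 10.28
tool_pos: [0.5579, 0.0499, 0.1427]
ee_rot: [0.0, 1.0, 0.0, 0.0]
wrist_force: [4.1, 5.9, -2.5]
opening: 0.0253
grip_force: 30.0
```

Request:
play_rows(
  targets=[
    {"rotation": [0,0,0],"offset": [0.006,-0.0016,0],"gripper": 0.15},
    {"rotation": [0,0,0],"offset": [0.0118,-0.0039,0],"gripper": 0.15},
    {"rotation": [0,0,0],"offset": [0.0173,-0.0066,0],"gripper": 0.15},
  ],
)

```text
time_s: 10.65
tool_pos: [0.5405, 0.0432, 0.1426]
ee_rot: [-0.0, 1.0, 0.0, 0.0]
wrist_force: [0.7, 2.8, 0.3]
opening: 0.0257
grip_force: 30.0
```

Dragging shows near φ≈8.07 (tangential force about 5 N). Sweeping back over it in finer steps.

```bash
python3 -c "
from plan import *
plan(8.371,[-.08]*9,2)"
```

```text
8.371->8.291: [[-0.0022, 0.0012], [-0.0044, 0.0023]]
8.291->8.211: [[-0.0023, 0.001], [-0.0046, 0.0019]]
8.211->8.131: [[-0.0023, 0.0008], [-0.0047, 0.0015]]
8.131->8.051: [[-0.0024, 0.0006], [-0.0048, 0.0012]]
8.051->7.971: [[-0.0024, 0.0004], [-0.0049, 0.0008]]
7.971->7.891: [[-0.0025, 0.0002], [-0.0049, 0.0004]]
7.891->7.811: [[-0.0025, 0.0], [-0.005, -0.0]]
7.811->7.731: [[-0.0025, -0.0002], [-0.0049, -0.0004]]
7.731->7.651: [[-0.0025, -0.0004], [-0.0049, -0.0008]]
```

Request:
play_rows(
  targets=[
    {"rotation": [0,0,0],"offset": [-0.0022,0.0012,0],"gripper": 0.15},
    {"rotation": [0,0,0],"offset": [-0.0044,0.0023,0],"gripper": 0.15},
  ],
)

```text
time_s: 10.9
tool_pos: [0.5436, 0.0449, 0.1424]
ee_rot: [-0.0, 1.0, -0.0, -0.002]
wrist_force: [-6.9, -0.4, 2.5]
opening: 0.0254
grip_force: 30.0
```

Request:
play_rows(
  targets=[
    {"rotation": [0,0,0],"offset": [-0.0023,0.001,0],"gripper": 0.15},
    {"rotation": [0,0,0],"offset": [-0.0046,0.0019,0],"gripper": 0.15},
  ],
)

```text
time_s: 11.15
tool_pos: [0.5486, 0.0471, 0.1424]
ee_rot: [-0.0, 1.0, -0.0, -0.002]
wrist_force: [-5.3, 1.2, 3.0]
opening: 0.0252
grip_force: 30.0
```

Request:
play_rows(
  targets=[
    {"rotation": [0,0,0],"offset": [-0.0023,0.0008,0],"gripper": 0.15},
    {"rotation": [0,0,0],"offset": [-0.0047,0.0015,0],"gripper": 0.15},
  ],
)

```text
time_s: 11.4
tool_pos: [0.5532, 0.0487, 0.1424]
ee_rot: [-0.0, 1.0, 0.0, -0.002]
wrist_force: [-5.3, 1.9, 3.5]
opening: 0.0249
grip_force: 30.0
```

Request:
play_rows(
  targets=[
    {"rotation": [0,0,0],"offset": [-0.0024,0.0006,0],"gripper": 0.15},
    {"rotation": [0,0,0],"offset": [-0.0048,0.0012,0],"gripper": 0.15},
  ],
)

```text
time_s: 11.65
tool_pos: [0.5585, 0.0501, 0.1425]
ee_rot: [0.0, 1.0, 0.0, -0.001]
wrist_force: [-3.1, 3.9, 1.8]
opening: 0.0248
grip_force: 30.0
```

Request:
play_rows(
  targets=[
    {"rotation": [0,0,0],"offset": [-0.0024,0.0004,0],"gripper": 0.15},
    {"rotation": [0,0,0],"offset": [-0.0049,0.0008,0],"gripper": 0.15},
  ],
)

```text
time_s: 11.9
tool_pos: [0.5639, 0.051, 0.1426]
ee_rot: [0.0, 1.0, 0.0, -0.0]
wrist_force: [-1.4, 5.4, 1.8]
opening: 0.0254
grip_force: 30.0
```

Request:
play_rows(
  targets=[
    {"rotation": [0,0,0],"offset": [-0.0025,0.0002,0],"gripper": 0.15},
    {"rotation": [0,0,0],"offset": [-0.0049,0.0004,0],"gripper": 0.15},
  ],
)

```text
time_s: 12.15
tool_pos: [0.569, 0.0514, 0.1426]
ee_rot: [-0.0, 1.0, 0.0, -0.0]
wrist_force: [-1.7, 5.3, 0.9]
opening: 0.0251
grip_force: 30.0
```

Request:
play_rows(
  targets=[
    {"rotation": [0,0,0],"offset": [-0.0025,0,0],"gripper": 0.15},
    {"rotation": [0,0,0],"offset": [-0.005,0,0],"gripper": 0.15},
  ],
)

```text
time_s: 12.4
tool_pos: [0.5741, 0.0514, 0.1426]
ee_rot: [-0.0, 1.0, 0.0, -0.0]
wrist_force: [-0.8, 4.5, 1.5]
opening: 0.0252
grip_force: 30.0
```

Request:
play_rows(
  targets=[
    {"rotation": [0,0,0],"offset": [-0.0025,-0.0002,0],"gripper": 0.15},
    {"rotation": [0,0,0],"offset": [-0.0049,-0.0004,0],"gripper": 0.15},
  ],
)

```text
time_s: 12.65
tool_pos: [0.5791, 0.051, 0.1426]
ee_rot: [0.0, 1.0, 0.0, -0.0]
wrist_force: [-1.7, 5.0, 0.9]
opening: 0.025
grip_force: 30.0
```

```bash
python3 -c "
from plan import *
plan(7.731,[.28],4);plan(8.011,[.08]*9,2)"
```

```text
7.731->8.011: [[0.0043, 0.0004], [0.0087, 0.0005], [0.013, 0.0002], [0.0173, -0.0003]]
8.011->8.091: [[0.0024, -0.0004], [0.0049, -0.001]]
8.091->8.171: [[0.0024, -0.0006], [0.0048, -0.0014]]
8.171->8.251: [[0.0023, -0.0008], [0.0046, -0.0017]]
8.251->8.331: [[0.0023, -0.001], [0.0045, -0.0021]]
8.331->8.411: [[0.0022, -0.0012], [0.0043, -0.0025]]
8.411->8.491: [[0.0021, -0.0014], [0.0041, -0.0028]]
8.491->8.571: [[0.002, -0.0015], [0.0039, -0.0031]]
8.571->8.651: [[0.0018, -0.0017], [0.0036, -0.0034]]
8.651->8.731: [[0.0017, -0.0018], [0.0033, -0.0037]]
```

Request:
play_rows(
  targets=[
    {"rotation": [0,0,0],"offset": [0.0043,0.001,0],"gripper": 0.15},
    {"rotation": [0,0,0],"offset": [0.0087,0.0012,0],"gripper": 0.15},
    {"rotation": [0,0,0],"offset": [0.013,0.0009,0],"gripper": 0.15},
    {"rotation": [0,0,0],"offset": [0.0173,0.0004,0],"gripper": 0.15},
  ],
)

```text
time_s: 13.15
tool_pos: [0.5614, 0.0508, 0.1426]
ee_rot: [-0.0, 1.0, -0.0, 0.0]
wrist_force: [1.7, -2.0, -0.3]
opening: 0.0252
grip_force: 30.0
```

Request:
play_rows(
  targets=[
    {"rotation": [0,0,0],"offset": [0.0024,-0.0004,0],"gripper": 0.15},
    {"rotation": [0,0,0],"offset": [0.0049,-0.001,0],"gripper": 0.15},
  ],
)

```text
time_s: 13.4
tool_pos: [0.5574, 0.05, 0.1427]
ee_rot: [0.0, 1.0, 0.0, 0.001]
wrist_force: [6.4, 0.8, -2.9]
opening: 0.0252
grip_force: 30.0
```

Request:
play_rows(
  targets=[
    {"rotation": [0,0,0],"offset": [0.0024,-0.0006,0],"gripper": 0.15},
    {"rotation": [0,0,0],"offset": [0.0048,-0.0014,0],"gripper": 0.15},
  ],
)

```text
time_s: 13.65
tool_pos: [0.5527, 0.0487, 0.1427]
ee_rot: [0.0, 1.0, 0.0, 0.001]
wrist_force: [5.6, 0.9, -2.3]
opening: 0.0252
grip_force: 30.0
```

Request:
play_rows(
  targets=[
    {"rotation": [0,0,0],"offset": [0.0023,-0.0008,0],"gripper": 0.15},
    {"rotation": [0,0,0],"offset": [0.0046,-0.0017,0],"gripper": 0.15},
  ],
)

```text
time_s: 13.9
tool_pos: [0.5479, 0.047, 0.1427]
ee_rot: [-0.0, 1.0, 0.0, 0.001]
wrist_force: [6.4, 0.6, -3.1]
opening: 0.025
grip_force: 30.0
```

Request:
play_rows(
  targets=[
    {"rotation": [0,0,0],"offset": [0.0023,-0.001,0],"gripper": 0.15},
    {"rotation": [0,0,0],"offset": [0.0045,-0.0021,0],"gripper": 0.15},
  ],
)

```text
time_s: 14.15
tool_pos: [0.5432, 0.0449, 0.1427]
ee_rot: [-0.0, 1.0, 0.0, 0.001]
wrist_force: [4.4, 0.7, -2.7]
opening: 0.0252
grip_force: 30.0
```

Request:
play_rows(
  targets=[
    {"rotation": [0,0,0],"offset": [0.0022,-0.0012,0],"gripper": 0.15},
    {"rotation": [0,0,0],"offset": [0.0043,-0.0025,0],"gripper": 0.15},
  ],
)

```text
time_s: 14.4
tool_pos: [0.5384, 0.0421, 0.1426]
ee_rot: [-0.0, 1.0, -0.0, -0.0]
wrist_force: [2.9, -3.1, 0.5]
opening: 0.0253
grip_force: 30.0
```

Request:
play_rows(
  targets=[
    {"rotation": [0,0,0],"offset": [0.0021,-0.0014,0],"gripper": 0.15},
    {"rotation": [0,0,0],"offset": [0.0041,-0.0028,0],"gripper": 0.15},
  ],
)

```text
time_s: 14.65
tool_pos: [0.5343, 0.0393, 0.1426]
ee_rot: [-0.0, 1.0, -0.0, -0.0]
wrist_force: [2.9, -1.8, -0.8]
opening: 0.0254
grip_force: 30.0
```

Request:
play_rows(
  targets=[
    {"rotation": [0,0,0],"offset": [0.002,-0.0015,0],"gripper": 0.15},
    {"rotation": [0,0,0],"offset": [0.0039,-0.0031,0],"gripper": 0.15},
  ],
)

```text
time_s: 14.9
tool_pos: [0.5306, 0.0363, 0.1426]
ee_rot: [-0.0, 1.0, 0.0, 0.0]
wrist_force: [3.3, -2.7, -0.2]
opening: 0.0254
grip_force: 30.0
```

Request:
play_rows(
  targets=[
    {"rotation": [0,0,0],"offset": [0.0018,-0.0017,0],"gripper": 0.15},
    {"rotation": [0,0,0],"offset": [0.0036,-0.0034,0],"gripper": 0.15},
  ],
)

```text
time_s: 15.15
tool_pos: [0.5269, 0.033, 0.1426]
ee_rot: [-0.0, 1.0, 0.0, 0.0]
wrist_force: [3.0, -1.3, -1.1]
opening: 0.0253
grip_force: 30.0
```

Measured drag zone: φ≈8.04 to 8.36 in both directions, middle ≈ 8.20. Going there.

```bash
python3 -c "
from plan import *
plan(8.651,[-.455],5)"
```

```text
8.651->8.196: [[-0.0041, 0.0039], [-0.0086, 0.0073], [-0.0133, 0.0104], [-0.0183, 0.0129], [-0.0236, 0.0151]]
```

Request:
play_rows(
  targets=[
    {"rotation": [0,0,0],"offset": [-0.0041,0.0039,0],"gripper": 0.15},
    {"rotation": [0,0,0],"offset": [-0.0086,0.0073,0],"gripper": 0.15},
    {"rotation": [0,0,0],"offset": [-0.0133,0.0104,0],"gripper": 0.15},
    {"rotation": [0,0,0],"offset": [-0.0183,0.0129,0],"gripper": 0.15},
    {"rotation": [0,0,0],"offset": [-0.0236,0.0151,0],"gripper": 0.15},
  ],
)

```text
time_s: 15.78
tool_pos: [0.5501, 0.048, 0.1425]
ee_rot: [-0.0, 1.0, -0.0, -0.001]
wrist_force: [-2.5, -7.4, 2.7]
opening: 0.0252
grip_force: 30.0
```

Request:
play_rows(
  targets=[
    {"rotation": [0,0,0],"offset": [0,0,0.001],"gripper": 0.15},
    {"rotation": [0,0,0],"offset": [0,0,0.002],"gripper": 0.15},
    {"rotation": [0,0,0],"offset": [0,0,0.0025],"gripper": 0.15},
    {"rotation": [0,0,0],"offset": [0,0,0.0025],"gripper": 0.15},
  ],
)

```text
time_s: 16.27
tool_pos: [0.551, 0.0482, 0.1403]
ee_rot: [-0.0, 1.0, 0.0, 0.001]
wrist_force: [2.3, -2.3, 3.0]
opening: 0.0252
grip_force: 30.0
```

Request:
play_rows(
  targets=[
    {"rotation": [0,0,0],"offset": [0,0,0.0005],"gripper": 0.15},
    {"rotation": [0,0,0],"offset": [0,0,0.001],"gripper": 0.15},
    {"rotation": [0,0,0],"offset": [0,0,0.001],"gripper": 0.15},
  ],
)

```text
time_s: 16.65
tool_pos: [0.551, 0.0482, 0.1396]
ee_rot: [-0.0, 1.0, 0.0, 0.001]
wrist_force: [2.8, -3.3, 7.8]
opening: 0.025
grip_force: 30.0
```

Request:
play_rows(
  targets=[
    {"rotation": [0,0,0],"offset": [0,0,0.0005],"gripper": 0.15},
    {"rotation": [0,0,0],"offset": [0,0,0.0005],"gripper": 0.15},
  ],
)

```text
time_s: 16.9
tool_pos: [0.551, 0.0482, 0.1394]
ee_rot: [-0.0, 1.0, 0.0, 0.001]
wrist_force: [1.4, -3.0, 10.3]
opening: 0.0254
grip_force: 30.0
```

Force is 10 N at about 3 mm, well above the spring alone, so the pin is on the catch. Continuing gently.

Request:
play_rows(
  targets=[
    {"rotation": [0,0,0],"offset": [0,0,0.0005],"gripper": 0.15},
    {"rotation": [0,0,0],"offset": [0,0,0.001],"gripper": 0.15},
    {"rotation": [0,0,0],"offset": [0,0,0.0015],"gripper": 0.15},
    {"rotation": [0,0,0],"offset": [0,0,0.0015],"gripper": 0.15},
  ],
)

```text
time_s: 17.4
tool_pos: [0.551, 0.0482, 0.138]
ee_rot: [-0.0, 1.0, 0.0, 0.001]
wrist_force: [1.3, -2.9, 11.2]
opening: 0.0252
grip_force: 30.0
```

Request:
play_rows(
  targets=[
    {"rotation": [0,0,0],"offset": [0,0,0.0005],"gripper": 0.15},
    {"rotation": [0,0,0],"offset": [0,0,0.001],"gripper": 0.15},
    {"rotation": [0,0,0],"offset": [0,0,0.0015],"gripper": 0.15},
    {"rotation": [0,0,0],"offset": [0,0,0.0015],"gripper": 0.15},
  ],
)

```text
time_s: 17.9
tool_pos: [0.551, 0.0482, 0.1364]
ee_rot: [-0.0, 1.0, 0.0, 0.001]
wrist_force: [2.2, -3.4, 10.1]
opening: 0.0255
grip_force: 30.0
```

Request:
play_rows(
  targets=[
    {"rotation": [0,0,0],"offset": [0,0,0.0005],"gripper": 0.15},
    {"rotation": [0,0,0],"offset": [0,0,0.001],"gripper": 0.15},
    {"rotation": [0,0,0],"offset": [0,0,0.0015],"gripper": 0.15},
    {"rotation": [0,0,0],"offset": [0,0,0.0015],"gripper": 0.15},
  ],
)

```text
time_s: 18.4
tool_pos: [0.551, 0.0482, 0.135]
ee_rot: [-0.0, 1.0, 0.0, 0.001]
wrist_force: [2.1, -1.9, 10.8]
opening: 0.0255
grip_force: 30.0
```

Request:
play_rows(
  targets=[
    {"rotation": [0,0,0],"offset": [0,0,0.0005],"gripper": 0.15},
    {"rotation": [0,0,0],"offset": [0,0,0.001],"gripper": 0.15},
    {"rotation": [0,0,0],"offset": [0,0,0.0015],"gripper": 0.15},
    {"rotation": [0,0,0],"offset": [0,0,0.0015],"gripper": 0.15},
  ],
)

```text
time_s: 18.9
tool_pos: [0.551, 0.0482, 0.1335]
ee_rot: [-0.0, 1.0, 0.0, 0.001]
wrist_force: [2.2, -2.6, 11.0]
opening: 0.0251
grip_force: 30.0
```

Request:
play_rows(
  targets=[
    {"rotation": [0,0,0],"offset": [0,0,0.0005],"gripper": 0.15},
    {"rotation": [0,0,0],"offset": [0,0,0.001],"gripper": 0.15},
    {"rotation": [0,0,0],"offset": [0,0,0.001],"gripper": 0.15},
  ],
)

```text
time_s: 19.27
tool_pos: [0.551, 0.0482, 0.1325]
ee_rot: [-0.0, 1.0, 0.0, 0.001]
wrist_force: [1.4, -2.5, 12.0]
opening: 0.025
grip_force: 30.0
```

Request:
play_rows(
  targets=[
    {"rotation": [0,0,0],"offset": [0,0,0.0005],"gripper": 0.15},
    {"rotation": [0,0,0],"offset": [0,0,0.001],"gripper": 0.15},
    {"rotation": [0,0,0],"offset": [0,0,0.001],"gripper": 0.15},
  ],
)

```text
time_s: 19.65
tool_pos: [0.5511, 0.0482, 0.1318]
ee_rot: [-0.0, 1.0, 0.0, 0.001]
wrist_force: [0.9, -2.5, 15.2]
opening: 0.025
grip_force: 30.0
```

Force is rising; pushing on slightly to reach the firm stop.

Request:
play_rows(
  targets=[
    {"rotation": [0,0,0],"offset": [0,0,0.0005],"gripper": 0.15},
    {"rotation": [0,0,0],"offset": [0,0,0.001],"gripper": 0.15},
    {"rotation": [0,0,0],"offset": [0,0,0.001],"gripper": 0.15},
  ],
)

```text
time_s: 20.02
tool_pos: [0.5513, 0.0482, 0.1311]
ee_rot: [-0.0, 1.0, 0.0, 0.001]
wrist_force: [0.2, -1.7, 18.5]
opening: 0.025
grip_force: 30.0
```

Request:
play_rows(
  targets=[
    {"rotation": [0,0,0],"offset": [0,0,0.0005],"gripper": 0.15},
    {"rotation": [0,0,0],"offset": [0,0,0.0005],"gripper": 0.15},
    {"rotation": [0,0,0],"offset": [0,0,0.0005],"gripper": 0.15},
  ],
)

```text
time_s: 20.4
tool_pos: [0.5514, 0.0483, 0.1308]
ee_rot: [-0.0, 1.0, 0.0, 0.001]
wrist_force: [0.3, -1.9, 20.2]
opening: 0.0256
grip_force: 30.0
```

Firm stop: 20 N at about 11 mm. Raising, then turning on to park.

Request:
play_rows(
  targets=[
    {"rotation": [0,0,0],"offset": [0,0,-0.004],"gripper": 0.15},
    {"rotation": [0,0,0],"offset": [0,0,-0.008],"gripper": 0.15},
    {"rotation": [0,0,0],"offset": [0,0,-0.0115],"gripper": 0.15},
    {"rotation": [0,0,0],"offset": [0,0,-0.0133],"gripper": 0.15},
    {"rotation": [0,0,0],"offset": [0,0,-0.0133],"gripper": 0.15},
  ],
)

```text
time_s: 21.02
tool_pos: [0.5505, 0.0481, 0.1423]
ee_rot: [-0.0, 1.0, 0.0, -0.0]
wrist_force: [2.1, -4.2, 2.5]
opening: 0.0253
grip_force: 30.0
```

```bash
python3 -c "
from plan import *
plan(8.196,[.08]*2,2);plan(8.356,[.52]*3,5)"
```

```text
8.196->8.276: [[0.0023, -0.0009], [0.0046, -0.0018]]
8.276->8.356: [[0.0022, -0.0011], [0.0044, -0.0022]]
8.356->8.876: [[0.0055, -0.0034], [0.0106, -0.0073], [0.0152, -0.0118], [0.0194, -0.0167], [0.0231, -0.022]]
8.876->9.396: [[0.0031, -0.0057], [0.0055, -0.0116], [0.0074, -0.0178], [0.0086, -0.0241], [0.0091, -0.0306]]
9.396->9.916: [[-0.0001, -0.0064], [-0.001, -0.0128], [-0.0024, -0.0191], [-0.0046, -0.0252], [-0.0073, -0.031]]
```

Request:
play_rows(
  targets=[
    {"rotation": [0,0,0],"offset": [0.0023,-0.0009,0],"gripper": 0.15},
    {"rotation": [0,0,0],"offset": [0.0046,-0.0018,0],"gripper": 0.15},
  ],
)

```text
time_s: 21.28
tool_pos: [0.5459, 0.0463, 0.1423]
ee_rot: [-0.0, 1.0, 0.0, 0.0]
wrist_force: [3.6, -4.2, 2.5]
opening: 0.0249
grip_force: 30.0
```

Request:
play_rows(
  targets=[
    {"rotation": [0,0,0],"offset": [0,0,0],"gripper": 0.15},
    {"rotation": [0,0,0],"offset": [-0.0046,0.0018,0],"gripper": 0.15},
    {"rotation": [0,0,0],"offset": [-0.007,0.0025,0],"gripper": 0.15},
  ],
)

```text
time_s: 21.65
tool_pos: [0.5526, 0.0488, 0.1422]
ee_rot: [-0.0, 1.0, 0.0, -0.001]
wrist_force: [0.6, -4.8, 3.2]
opening: 0.0254
grip_force: 30.0
```

Request:
play_rows(
  targets=[
    {"rotation": [0,0,0],"offset": [0.0024,-0.0007,0],"gripper": 0.15},
    {"rotation": [0,0,0],"offset": [0.0047,-0.0016,0],"gripper": 0.15},
    {"rotation": [0,0,0],"offset": [0.007,-0.0025,0],"gripper": 0.15},
  ],
)

```text
time_s: 22.02
tool_pos: [0.5459, 0.0462, 0.1425]
ee_rot: [-0.0, 1.0, 0.0, 0.0]
wrist_force: [3.1, -4.5, 3.5]
opening: 0.0251
grip_force: 30.0
```

No drag in either direction now (about 1 N), so the catch is home. On to park.

Request:
play_rows(
  targets=[
    {"rotation": [0,0,0],"offset": [0.0022,-0.0011,0],"gripper": 0.15},
    {"rotation": [0,0,0],"offset": [0.0044,-0.0022,0],"gripper": 0.15},
  ],
)

```text
time_s: 22.28
tool_pos: [0.5415, 0.0441, 0.1425]
ee_rot: [-0.0, 1.0, 0.0, 0.0]
wrist_force: [3.3, -4.1, 2.9]
opening: 0.0251
grip_force: 30.0
```

Request:
play_rows(
  targets=[
    {"rotation": [0,0,0],"offset": [0.0055,-0.0034,0],"gripper": 0.15},
    {"rotation": [0,0,0],"offset": [0.0106,-0.0073,0],"gripper": 0.15},
    {"rotation": [0,0,0],"offset": [0.0152,-0.0118,0],"gripper": 0.15},
    {"rotation": [0,0,0],"offset": [0.0194,-0.0167,0],"gripper": 0.15},
    {"rotation": [0,0,0],"offset": [0.0231,-0.022,0],"gripper": 0.15},
  ],
)

```text
time_s: 22.9
tool_pos: [0.5184, 0.0219, 0.1425]
ee_rot: [-0.0, 1.0, 0.0, 0.0]
wrist_force: [4.7, -1.8, 3.2]
opening: 0.0251
grip_force: 30.0
```

Request:
play_rows(
  targets=[
    {"rotation": [0,0,0],"offset": [0.0031,-0.0057,0],"gripper": 0.15},
    {"rotation": [0,0,0],"offset": [0.0055,-0.0116,0],"gripper": 0.15},
    {"rotation": [0,0,0],"offset": [0.0074,-0.0178,0],"gripper": 0.15},
    {"rotation": [0,0,0],"offset": [0.0086,-0.0241,0],"gripper": 0.15},
    {"rotation": [0,0,0],"offset": [0.0091,-0.0306,0],"gripper": 0.15},
  ],
)

```text
time_s: 23.52
tool_pos: [0.5093, -0.0088, 0.1424]
ee_rot: [-0.0, 1.0, 0.0, -0.0]
wrist_force: [3.3, 0.7, 2.4]
opening: 0.0251
grip_force: 30.0
```

Request:
play_rows(
  targets=[
    {"rotation": [0,0,0],"offset": [-0.0001,-0.0064,0],"gripper": 0.15},
    {"rotation": [0,0,0],"offset": [-0.001,-0.0128,0],"gripper": 0.15},
    {"rotation": [0,0,0],"offset": [-0.0024,-0.0191,0],"gripper": 0.15},
    {"rotation": [0,0,0],"offset": [-0.0046,-0.0252,0],"gripper": 0.15},
    {"rotation": [0,0,0],"offset": [-0.0073,-0.031,0],"gripper": 0.15},
  ],
)

```text
time_s: 24.15
tool_pos: [0.5167, -0.0398, 0.1423]
ee_rot: [-0.0, 1.0, 0.0, -0.0]
wrist_force: [2.6, 2.4, 3.3]
opening: 0.0247
grip_force: 30.0
```

Run:
```python
from h import *
c=env.camera("wrist");cv2.imwrite("pics/w3.png",c["frame"][:,:,::-1])
print(env.sense()["tool_pos"],env.sense()["wrist_force"])
c=env.camera("top")
for t,z in(("knob_top",.167),("park",.109)):
    for r in env.pinpoint("top",t)[:2]: print(t,r["conf"],atz(c,r["pixel"],z).round(4))
c=env.camera("scene")
for t,z in(("knob_top",.167),("park",.109)):
    for r in env.pinpoint("scene",t)[:2]: print(t,r["conf"],atz(c,r["pixel"],z).round(4))
```

```text
[ 0.51715793 -0.04036267  0.14237555] [ 2.84656097 -0.60566272  2.40807671]
knob_top 0.4 [ 0.5169 -0.0378  0.167 ]
park 0.95 [ 0.513  -0.0299  0.109 ]
park 0.59 [ 0.5792 -0.0181  0.109 ]
```

View pics/w3.png

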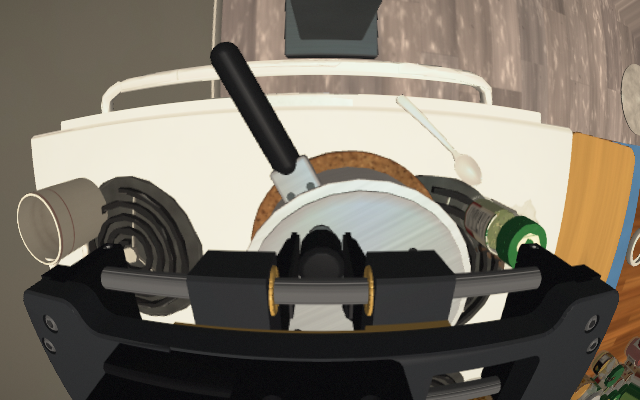

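The gripped knob is at (320,250), lined up with the handle root at (297,185). Releasing and checking from above.

Request:
play_rows(
  targets=[
    {"rotation": [0,0,0],"offset": [0,0,0],"gripper": 0.3},
    {"rotation": [0,0,0],"offset": [0,0,0],"gripper": 0.5},
    {"rotation": [0,0,0],"offset": [0,0,0],"gripper": 0.7},
    {"rotation": [0,0,0],"offset": [0,0,0],"gripper": 0.7},
    {"rotation": [0,0,0],"offset": [0,0,0],"gripper": 0.7},
  ],
)

```text
time_s: 25.12
tool_pos: [0.5167, -0.0394, 0.1424]
ee_rot: [-0.0, 1.0, 0.0, -0.0]
wrist_force: [-0.4, 0.4, -0.9]
opening: 0.0624
grip_force: 0.0
```

Request:
play_rows(
  targets=[
    {"rotation": [0,0,0],"offset": [0,0,-0.02],"gripper": 0.7},
    {"rotation": [0,0,0],"offset": [0,0,-0.05],"gripper": 0.7},
    {"rotation": [0,0,0],"offset": [0,0,-0.09],"gripper": 0.7},
    {"rotation": [0,0,0],"offset": [0,0,-0.13],"gripper": 0.7},
    {"rotation": [0,0,0],"offset": [0,0,-0.13],"gripper": 0.7},
  ],
)

```text
time_s: 25.75
tool_pos: [0.5176, -0.0396, 0.275]
ee_rot: [-0.0, 1.0, -0.0, 0.002]
wrist_force: [-0.5, -0.3, -0.2]
opening: 0.0664
grip_force: 0.0
```

Run:
```python
from h import *
c=env.camera("wrist");cv2.imwrite("pics/w4.png",c["frame"][:,:,::-1])
for t,z in(("knob_top",.167),("lid",.109),("park",.109)):
    for r in env.pinpoint("wrist",t)[:2]: print(t,r["conf"],np.round(r["pixel"]),wz(c,r["pixel"],z))
```

```text
knob_top 0.93 [323. 203.] [ 0.5168 -0.0378  0.167 ]
lid 0.85 [341. 236.] [ 0.5719 -0.0164  0.109 ]
```

View pics/w4.png

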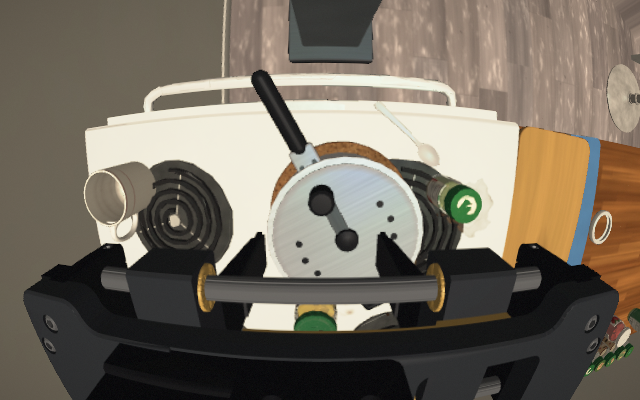

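The knob is at (321,200), the hub at (346,238) and the handle runs from (299,142) to (261,76). Checking the alignment numerically.

Run:
```python
from h import *
c=env.camera("wrist")
P={n:wz(c,p,z) for n,p,z in(("knob",(321,199),.167),("hub",(346,236),.13),("h0",(298,140),.105),("h1",(263,78),.105))}
print(P)
a=lambda u,v:np.degrees(np.arctan2(*(P[u]-P[v])[[1,0]]))
print(a("knob","hub"),a("h1","h0"),a("h1","hub"))
```

```text
{'knob': array([ 0.5101, -0.0396,  0.167 ]), 'hub': array([ 0.5597, -0.0128,  0.13  ]), 'h0': array([ 0.4596, -0.0643,  0.105 ]), 'h1': array([ 0.3906, -0.1019,  0.105 ])}
-151.61664585847018 -151.412817106881 -152.2149329306301
```

Aligned within 1°. Handing in.

```bash
python3 -c "
from rig import env
print(env.close_job())"
```

```text
the job is handed in; nothing more can be done
None
```

The job is handed in: the catch was driven to its firm stop (20 N), the lid then ran free, and the knob was left in line with the long handle (within about 1°) and released; the judge's verdict was not shown.

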